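# Stand the wet chopping boards up to dry

### The arm

A 7-joint arm with a two-finger parallel gripper is mounted at the origin on a cart in front of the work surface, level with it; the furniture and walls round the work are solid. World frame = base frame: x ahead of the robot, y to its left, z up, the work surface at z = 0. Lengths are in m, angles in rad, forces in N, time in s.
With the tool pointing down it reaches from about 0.35 to 0.775 m from the base axis. Payload 3.1 kg.
Tool frame: the origin (TCP) lies midway between the tips of the shut fingers; the grasp point (between the pads) lies 19 mm behind it (ctrl.hold_point_z is the distance from the TCP to the grasp point, in m); z points along the fingers, y is the line along which they close (so a half turn about z gives the same grasp; the last joint's range is limited). The gripper opens to 85 mm and grips with 20 to 120 N. Pads are 22 mm wide; open, the fingers measure 114 mm over their backs; the gripper's body (76 mm by 85 mm) begins 54 mm behind the grasp point. The pads swing forward as they close: fully open they stand 13 mm farther back than shut.
Start: joints at [-1.265, 0.311, 0.014, 1.512, -0.004, 1.319, -0.027], TCP at [0.187, 0.517, 0.231] pointing down, gripper open.
Joint ranges: [-2.7, 2.7], [-0.3, 1.91], [-1.27, 1.3], [0.12, 2.57], [-1.44, 4.58], [0.2, 2.03], [-3.05, 3.05]. Speed limits (rad/s): [2.79, 2.79, 3.14, 3.14, 3.14, 3.14, 3.14].

### API

Orientations are given as a rotation vector (axis times angle).
In Python, from workcell import get_obs, cams, workorder, ctrl gives the robot as it stands.
- The arm moves only by the tool jog_arm, never from a script. Its argument "moves" is a list of rows, each a list of 3 entries, a list of its own where there are three numbers: the opening, from 0 (shut) to 1 (fully open), then the shift along the tool's x, y, z in m, then the turn about the tool's z in degrees. In form: [[grip, [dx, dy, dz], twist], ...]. A call has 1 to 12 rows; each row shifts and turns the commanded pose from where the row before left it, along the tool's axes as they then stand; what a row does not reach is not made up. A row lasts 1/10 s, in which the tool goes at most 50 mm and 8.59 degrees, less where a joint would pass 70% of its speed; a pose out of reach is approached as far as the arm can. A call with a gripper value outside its range is refused whole. The fingers move at their own pace and stop on an object; the grip force is fixed at half the most. Time passes only in rows, so rows that do not move let the fingers close. It gives the time, the measured TCP pose, the force, the opening and the grip force at its end, in the units of the state.
- get_obs(): the state, without advancing time (a new reading comes with each control period).
- cams.capture(name): name is "scene" or "side" or "wrist"; returns a dict with "frame" (480x640x3 uint8, red, green, blue), "fx", "fy", "cx", "cy" (pixels), "distortion" ([k1, k2, p1, p2, k3] as OpenCV has them; the pictures are not rectified), "rvec" (rotation vector, rad) and "tvec" (3), from world to camera coordinates, as OpenCV has them; the wrist camera has in their place "tool_from_camera" (4x4, takes a point from camera to tool coordinates, whose origin is the TCP and whose axes are the flange's). Camera axes: x right, y down, z forward; pixel columns grow to the right and rows downward; lengths in m; the calibration is good to about 2 mm. A picture is of the moment at which its call begins: read the wrist's pose just before it. There is no depth.
- workorder.finish_job(): hands the job in; it is judged then, once.
The state is a dict: "time_s": time; "qpos": joint angles; "joint_vel": joint speeds; "joint_torque": joint torques, N m; "tool_pos": TCP position; "eef_rot": TCP orientation; "contact_force": force on the tool from outside, world axes, zero at the start; "wrist_torque": the same for the moment, N m; "grip_width": opening from 0.0 (shut) to 1.0 (fully open); "grip_force": force on a finger pad.
Only numpy, scipy, OpenCV 4.12 (cv2) and the standard library are available. Lean on these libraries where they do the work, as an engineer would, in place of code of your own. Each camera call takes 0.05 s, during which the arm holds its last target. There are 200 camera calls.

### The job

The two washed chopping boards are lying together against the stock pot, where they cannot dry. Take the salt shaker out of the drip tray and stand it on the worktop right beside the pepper mill, where it stays dry, and stand both boards on end in the drip tray, side by side without touching each other, square to the bread bin and leaning steeply back against its front (about 15 degrees off upright). Set them down gently, never letting one drop or fall flat, keep the salt shaker upright, and leave the fruit, the glass and the pepper mill where they are.

Things in the scene. Friction and masses are not known exactly. Their poses are not given: they have to be found in the camera images.
- large_board: larger wooden board, 190 wide, 290 long, 10 mm thick, about 0.3 kg, dark groove round its front. Origin: middle of the end it stands on (mid thickness); z along its length to the upper end, y its width, x its normal towards what it leans on. Starts about 32 degrees off upright, leaning on the small board (the outer of the two), its upper end 60 mm past that one's. Loose
- small_board: smaller wooden board, 140 wide, 230 long, 10 mm thick, about 0.2 kg. Origin: middle of the 140 mm end it stands on; axes as for the large board. Starts about 32 degrees off upright, between the large board and the rim of the stock pot, its upper end 70 mm past the rim. Loose
- stock_pot: open steel stock pot, 245 mm across, 135 mm tall, two loop handles along its y axis (305 mm over them, 106 to 126 mm high). Origin at the centre of its underside. The boards lean on its -x side. Does not move
- bread_bin: white bread bin with a flat wooden lid, 170 mm deep (x), 370 mm wide (y), 165 mm high. Origin at the centre of its underside; its flat front faces its -x, 85 mm from the origin. Does not move
- drip_tray: grey ribbed drip tray against the front of the bread bin, 100 mm deep (x), 370 wide (y). Origin: centre of its underside; +x points to the bin, whose front is 51 mm away. Rib tops, on which things stand, are 6 mm above the worktop. A lip 14 mm high, 5 mm thick, runs along the front and both ends (360 mm clear between the ends), none at the bin. Does not move
- salt_shaker: salt shaker, glass with a grey cap, 44 mm across up to 70 mm high and 34 mm at the cap, 90 mm tall, about 0.1 kg. Origin at the centre of its underside. Starts upright in the drip tray. Loose
- pepper_mill: wooden pepper mill, 58 mm across, 150 mm tall, upright on the worktop; origin at the centre of its underside; loose
- lemon: lemon, 78 x 55 x 56 mm; origin at the centre of its underside; loose bystander
- mandarin: mandarin, 55 x 55 x 48 mm; origin at the centre of its underside; loose bystander
- tomato: tomato, 75 x 75 x 79 mm; origin at the centre of its underside; loose bystander
- apple: apple, 80 x 78 x 69 mm; origin at the centre of its underside; loose bystander
- juice_glass_a: glass of orange juice, 76 mm across, 95 mm tall; origin at the centre of its underside; loose bystander
Things that resemble listed ones, but are neither listed nor needed, are in the scene too. What is shaped like the salt_shaker but blue or orange is not meant.

How it is judged:
At the end, for the whole second after the job is handed in: Both boards stand on end on the tray's ribs inside its lip, square to the bin within 8 degrees, touching it and leaning 6 to 26 degrees off upright, apart from each other, at rest; the salt shaker stands upright on the worktop within 15 cm of the pepper mill (centre to centre) (x of large_board in the frame of drip_tray between -0.046 and 0.052 m and z of each of large_board, small_board in the frame of drip_tray below 0.012 m and y of large_board in the frame of drip_tray between -0.18 and 0.18 m and angle between large_board's own z axis and vertical between 0.10472 and 0.453786 rad and angle between the y axis of each of large_board, small_board and the y axis of drip_tray, either way round below 0.15 rad and contact force between each of large_board, small_board and bread_bin above 0.04 N and linear speed of each of large_board, small_board, salt_shaker below 0.02 m/s and angular speed of each of large_board, small_board below 0.1 rad/s and x of small_board in the frame of drip_tray between -0.046 and 0.052 m and y of small_board in the frame of drip_tray between -0.18 and 0.18 m and angle between small_board's own z axis and vertical between 0.10472 and 0.453786 rad and contact force between large_board and small_board below 0.01 N and horizontal distance between salt_shaker and pepper_mill below 0.15 m and height (world z) of salt_shaker below 0.004 m and angle between salt_shaker's own z axis and vertical below 0.1 rad).
It fails at once if a fruit, the glass or the pepper mill is pushed more than 4 cm from its place (distance of any of pepper_mill, lemon, mandarin, tomato, apple, juice_glass_a from where it was at the start of the episode above 0.04 m).
It fails at once if the glass or the pepper mill is tipped over (angle between any of pepper_mill, juice_glass_a's own z axis and vertical above 0.5 rad).
It fails at once if a board falls flat (angle between any of large_board, small_board's own z axis and vertical above 1.2 rad).
It fails at once if a board is dropped (moves faster than 0.5 m/s while no finger touches it) ((linear speed of large_board above 0.5 m/s and contact force between the fingers and large_board below 0.01 N) or (linear speed of small_board above 0.5 m/s and contact force between the fingers and small_board below 0.01 N)).
It fails at once if the salt shaker is tipped more than 40 degrees (angle between salt_shaker's own z axis and vertical above 0.7 rad).
It also fails if it takes over 72 s, if anything falls off the work surface, if the arm or the gripper's body presses on something with over 40 N, if the wrist force passes 120 N, or if a joint passes its speed limit or range.

## Working session

There is one attempt and no reset: what is moved stays moved. The work goes in short steps, Python scripts to look and compute and a tool call to move; the robot and the scene stay as the last step left them, time stands still between calls to the robot, and variables do not carry over. Pictures are saved under pics/ and viewed, at most 10 in all, crops included, and the job is handed in when it is done.

Besides the shell and the picture viewer there is one more tool, called after ">>>" as a command line: name --argument value ..., lists and objects as JSON in quotes. jog_arm: Moves the arm, as the interface text tells. Its arguments: {"type":"object","properties":{"moves":{"type":"array"}},"required":["moves"]}

```bash
ls; mkdir -p pics
cat > h.py <<'E'
import numpy as np, cv2
from scipy.spatial.transform import Rotation as R
from workcell import get_obs, cams, workorder, ctrl
def shot(n,f):
    c=cams.capture(n); cv2.imwrite(f'pics/{f}.png',c['frame'][:,:,::-1]); c.pop('frame'); 
    import pickle; pickle.dump(c,open(f'pics/{f}.pkl','wb')); return c
def load(f):
    import pickle; return pickle.load(open(f'pics/{f}.pkl','rb'))
def K(c): return np.array([[c['fx'],0,c['cx']],[0,c['fy'],c['cy']],[0,0,1.]])
def ray(c,uv):
    p=cv2.undistortPoints(np.array([[uv]],float),K(c),np.array(c['distortion']))[0,0]
    M=cv2.Rodrigues(np.array(c['rvec'],float))[0]; t=np.array(c['tvec']).ravel()
    return -M.T@t, M.T@np.array([p[0],p[1],1])
def atz(c,uv,z):
    o,d=ray(c,uv); return o+d*(z-o[2])/d[2]
def proj(c,P): return cv2.projectPoints(np.array(P,float).reshape(-1,1,3),np.array(c['rvec'],float),np.array(c['tvec'],float),K(c),np.array(c['distortion']))[0][:,0]
E
python3 - <<'E'
from h import *
print(get_obs()); 
for n in('scene','side'):
    c=shot(n,n+'0'); print(c)
print(ctrl.hold_point_z)
E
```

```text
pics
{'time_s': 0.0, 'qpos': array([-1.26469312,  0.31174865,  0.01400718,  1.51306296, -0.00440109,
        1.31915835, -0.02719623]), 'joint_vel': array([ 0.00099406, -0.00176421,  0.00031993,  0.00112703,  0.000885  ,
        0.00026165,  0.00017457]), 'joint_torque': array([-3.13763067e-04, -3.79919529e+01,  1.45864100e-01, -2.30591047e+01,
        1.22247430e-02,  1.36349894e-02, -2.63750366e-06]), 'tool_pos': array([0.1872095 , 0.51639462, 0.23020609]), 'eef_rot': array([-0.54342323, -3.09392203,  0.00365392]), 'contact_force': array([ 0.05605513,  0.93853304, -0.09260091]), 'wrist_torque': array([ 0.00474434, -0.06905954,  0.0374353 ]), 'grip_force': 0.0, 'grip_width': 1.0010687031532015}
{'fx': 586.1094242552471, 'fy': 586.1094242552471, 'cx': 309.74562012678086, 'cy': 238.15945553538495, 'distortion': array([-0.14541636,  0.        ,  0.        ,  0.        ,  0.        ]), 'rvec': array([ 1.91365161, -0.85296393,  0.48857   ]), 'tvec': array([-0.45674213,  0.19574717,  1.26950263])}
{'fx': 444.46141496860383, 'fy': 444.46141496860383, 'cx': 323.28582825993914, 'cy': 248.017421016413, 'distortion': array([0.0179094, 0.       , 0.       , 0.       , 0.       ]), 'rvec': array([ 1.70769703, -1.21418578,  0.78920771]), 'tvec': array([-0.27942805,  0.2470641 ,  0.93689189])}
0.0187
```

View pics/scene0.png

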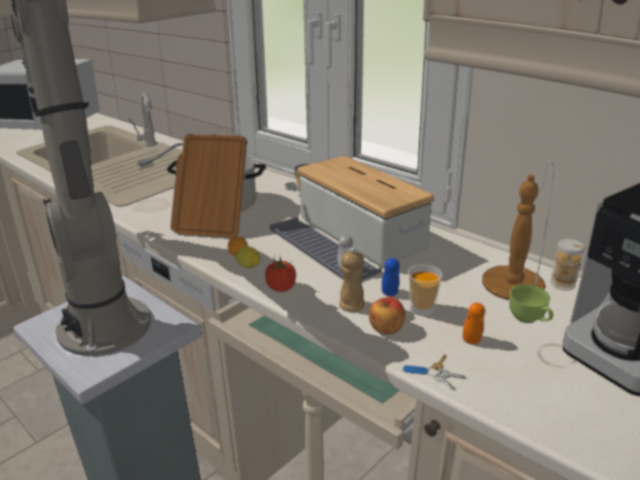

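View pics/side0.png

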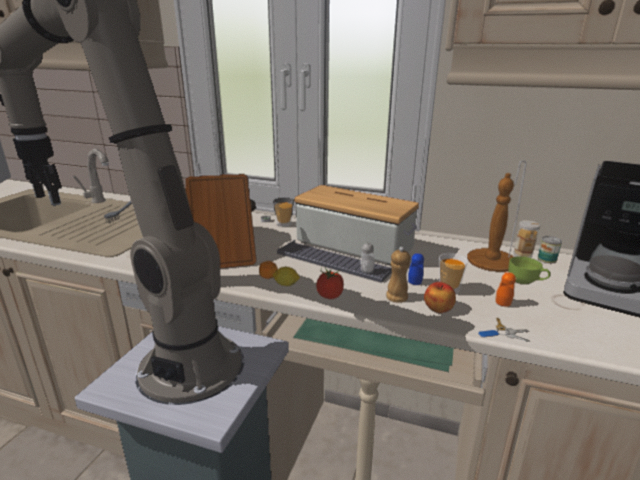

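The scene shows the boards at about (210,185) against the pot, the tray from (270,225) to (375,275), the salt at (345,250) behind the pepper mill at (352,280), and the fruit in front. I'll enlarge both views.

Run:
```python
import cv2
a=cv2.imread('pics/scene0.png')[125:345,160:480]; cv2.imwrite('pics/sc.png',cv2.resize(a,None,fx=2.5,fy=2.5,interpolation=cv2.INTER_CUBIC))
a=cv2.imread('pics/side0.png')[160:320,180:500]; cv2.imwrite('pics/si.png',cv2.resize(a,None,fx=2.5,fy=2.5,interpolation=cv2.INTER_CUBIC))
```

```text
(no output)
```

View pics/sc.png

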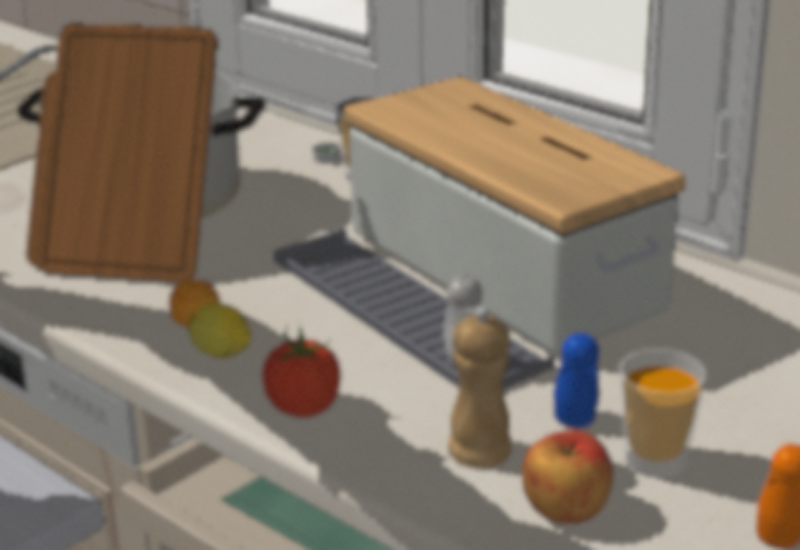

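View pics/si.png

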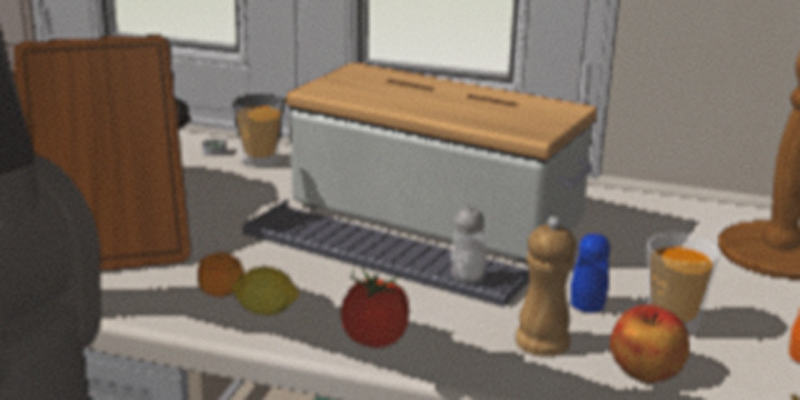

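```bash
cat > fit.py <<'E'
from h import *
from scipy.optimize import least_squares
S=load('scene0');D=load('side0')
s=lambda *p:[(160+x/2.5,125+y/2.5) for x,y in p]
d=lambda *p:[(180+x/2.5,160+y/2.5) for x,y in p]
# bin frame -> corners
L=lambda pts,x,y,yaw:np.array([[x+np.cos(yaw)*a-np.sin(yaw)*b,y+np.sin(yaw)*a+np.cos(yaw)*b,c] for a,b,c in pts])
lid={'LB':(.085,.185,.165),'LF':(-.085,.185,.165),'RF':(-.085,-.185,.165),'RB':(.085,-.185,.165)}
tr={'tLF':(-.186,.185,.014),'tRF':(-.186,-.185,.014)}
m={**lid,**tr}
names=['LB','LF','RF','RB','tLF','tRF']
us=s((460,78),(345,118),(563,226),(683,181),(275,257),(463,384))
ud=d((352,65),(289,98),(545,150),(595,112),(245,230),(511,298))
P=[m[n] for n in names]
def f(q):
    W=L(P,*q); return np.r_[(proj(S,W)-us).ravel(),(proj(D,W)-ud).ravel()]
for y0 in(0,-.5,.5,1):
    r=least_squares(f,[.6,-.0,y0],loss='soft_l1',f_scale=2);print('bin',r.x,r.cost)
print(f(r.x).round(1).reshape(2,-1,2).tolist())
def tri(a,b):
    def g(p): return np.r_[(proj(S,p)-a).ravel(),(proj(D,p)-b).ravel()]
    r=least_squares(g,[.6,0,.05]);return r.x.round(4),r.fun.round(1)
print('salt top',tri(s((463,281)),d((468,211))))
print('salt base z.006',atz(D,d((467,277))[0],.006))
print('pep top',tri(s((484,320)),d((551,228))), atz(S,s((480,450))[0],0),atz(D,d((543,343))[0],0))
for n,a,b in(('TL',(65,27),(17,42)),('TR',(214,32),(168,38)),('BR',(193,279),(187,262))): print(n,tri(s(a),d(b)))
print('BL',atz(S,s((30,264))[0],0),'BR',atz(S,s((193,279))[0],0))
print('mand',atz(S,s((193,303))[0],.024),'lemon',atz(S,s((219,330))[0],.028),'tom',atz(S,s((301,378))[0],.04),'apple',atz(S,s((568,477))[0],.035),'glass',atz(S,s((662,370))[0],.095))
# board fit
def bp(q,H=.29,Wd=.19):
    x,y,yaw,t=q; n=np.array([np.cos(yaw),np.sin(yaw),0]);yy=np.array([-n[1],n[0],0]);up=np.cos(t)*np.array([0,0,1])+np.sin(t)*n
    o=np.array([x,y,.0]); return np.array([o+yy*Wd/2+up*H,o-yy*Wd/2+up*H,o-yy*Wd/2,o+yy*Wd/2])
us=s((65,25),(216,30),(195,281),(28,264));ud=d((15,42),(170,37),(189,264))
def fb(q): W=bp(q);return np.r_[(proj(S,W)-us).ravel(),(proj(D,W[:3])-ud).ravel()]
r=least_squares(fb,[.4,.4,0.5,.5],loss='soft_l1',f_scale=2);print('board',r.x,r.cost,r.fun.round(1));print(bp(r.x).round(3))
E
python3 fit.py
```

```text
bin [ 0.69822724 -0.16877582 -0.22231366] 38.17835225383824
bin [ 0.69822724 -0.16877582 -0.22231373] 38.17835225392963
bin [ 0.69822725 -0.16877582 -0.2223134 ] 38.178352254265356
bin [ 0.69822724 -0.16877582 -0.22231364] 38.17835225382096
[[[0.3, 0.1], [-1.9, -3.1], [-1.6, -0.3], [2.0, -0.0], [-2.2, -0.7], [3.5, 5.2]], [[0.8, -1.5], [-1.6, -2.1], [2.6, -0.5], [3.6, -1.7], [-1.3, -1.6], [-2.2, 1.3]]]
salt top (array([ 0.538 , -0.2455,  0.0907]), array([ 0. ,  0.3, -0.1, -0.4]))
salt base z.006 [ 0.53342114 -0.25005059  0.006     ]
pep top (array([ 0.4304, -0.3573,  0.1342]), array([ 0. ,  0.4, -0.1, -0.4])) [ 0.42853558 -0.35715405  0.        ] [ 0.42336121 -0.36112977  0.        ]
TL (array([0.4997, 0.3167, 0.2444]), array([-0., -0.,  0.,  0.]))
TR (array([0.5909, 0.1603, 0.2441]), array([ 0.1,  0.7, -0.2, -0.8]))
BR (array([ 4.751e-01,  9.090e-02, -4.000e-04]), array([ 0.1,  1.3, -0.3, -1.4]))
BL [0.38030609 0.26906842 0.        ] BR [0.47946015 0.09610529 0.        ]
mand [0.41447527 0.01893719 0.024     ] lemon [ 0.38942857 -0.05004971  0.028     ] tom [ 0.36530699 -0.19242632  0.04      ] apple [ 0.40575709 -0.47042019  0.035     ] glass [ 0.51797394 -0.48620021  0.095     ]
board [0.42046795 0.16814446 0.53193704 0.58668858] 11.36806649071622 [ 0.1 -0.2  1.9  0.5 -1.4  1.7  2.4  3.  -1.1 -0.4 -0.6 -1.1 -0.7 -1.2]
[[0.511 0.331 0.242]
 [0.607 0.168 0.242]
 [0.469 0.086 0.   ]
 [0.372 0.25  0.   ]]
```

```bash
cat >> h.py <<'E'
def tool():
    o=get_obs(); M=R.from_rotvec(o['eef_rot']).as_matrix(); return o,np.array(o['tool_pos']),M
def go(p,ang=None):
    """tool-frame shift to reach TCP world p after twisting so tool y points at world angle ang (deg, mod 180)"""
    o,t,M=tool(); tw=0
    a=np.degrees(np.arctan2(M[1,1],M[0,1]))
    if ang is not None: tw=-((ang-a+90)%180-90)
    M2=M@R.from_euler('z',tw,degrees=True).as_matrix()
    print('twist %.1f'%tw,'shift mm',(M2.T@(np.array(p)-t)*1000).round(1),'at',t.round(4),'yang %.1f'%a,'tilt',M[:,2].round(3))
BIN=[.6982,-.1688,-.2223]
def tr2w(x,y,z=0,B=BIN):
    c,s=np.cos(B[2]),np.sin(B[2]); x-=.136; return np.array([B[0]+c*x-s*y,B[1]+s*x+c*y,z])
def wcap(f):
    o,t,M=tool(); c=shot('wrist',f); T=np.eye(4);T[:3,:3]=M;T[:3,3]=t
    C=np.linalg.inv(T@np.array(c['tool_from_camera'])); c['rvec']=cv2.Rodrigues(C[:3,:3])[0];c['tvec']=C[:3,3]
    import pickle; pickle.dump(c,open(f'pics/{f}.pkl','wb')); return c
E
python3 - <<'E'
from h import *
c=cams.capture('wrist'); print(c['tool_from_camera'].round(3),c['fx'])
print(tr2w(0,0)); go([.5,-.15,.36],77.3)
E
```

```text
[[ 0.001 -0.959 -0.282  0.071]
 [ 1.     0.001 -0.001 -0.   ]
 [ 0.002 -0.282  0.959 -0.143]
 [ 0.     0.     0.     1.   ]] 356.34804789183363
[ 0.56554656 -0.13881559  0.        ]
twist -7.2 shift mm [-451.6 -581.7 -128.6] at [0.1873 0.5166 0.2305] yang 70.1 tilt [-0.001 -0.002 -1.   ]
```

>>> jog_arm --moves '[[1, [0, 0, -0.032], -3.6], [1, [0, 0, -0.032], -3.6], [1, [0, 0, -0.032], 0], [1, [0, 0, -0.033], 0], [1, [-0.025, -0.032, 0], 0], [1, [-0.025, -0.032, 0], 0], [1, [-0.025, -0.032, 0], 0], [1, [-0.025, -0.032, 0], 0], [1, [-0.025, -0.032, 0], 0], [1, [-0.025, -0.032, 0], 0], [1, [-0.025, -0.032, 0], 0], [1, [-0.025, -0.032, 0], 0]]'

```text
time_s: 1.35
tool_pos: [0.3265, 0.2216, 0.3601]
eef_rot: [-0.348, -3.122, -0.0]
contact_force: [1.5, 0.6, 0.2]
grip_width: 1.004
grip_force: 0.0
```

>>> jog_arm --moves '[[1, [-0.025, -0.032, 0], 0], [1, [-0.025, -0.032, 0], 0], [1, [-0.025, -0.032, 0], 0], [1, [-0.025, -0.032, 0], 0], [1, [-0.025, -0.032, 0], 0], [1, [-0.025, -0.032, 0], 0], [1, [-0.025, -0.032, 0], 0], [1, [-0.025, -0.032, 0], 0], [1, [-0.025, -0.032, 0], 0], [1, [-0.025, -0.032, 0], 0], [1, [0, 0, 0], 0], [1, [0, 0, 0], 0]]'

```text
time_s: 2.55
tool_pos: [0.4992, -0.1448, 0.3595]
eef_rot: [-0.352, -3.12, 0.001]
contact_force: [-0.1, 0.0, -0.3]
grip_width: 0.997
grip_force: 0.0
```

Run:
```python
from h import *
wcap('w1'); im=cv2.imread('pics/w1.png'); cv2.imwrite('pics/w1b.png',cv2.resize(im,(800,600),interpolation=cv2.INTER_CUBIC)); go(tr2w(0,-.112,.08),77.3)
```

```text
twist -0.0 shift mm [-63.9 -93.2 279.7] at [ 0.4994 -0.1433  0.3598] yang 77.3 tilt [-0.001  0.001 -1.   ]
```

View pics/w1b.png

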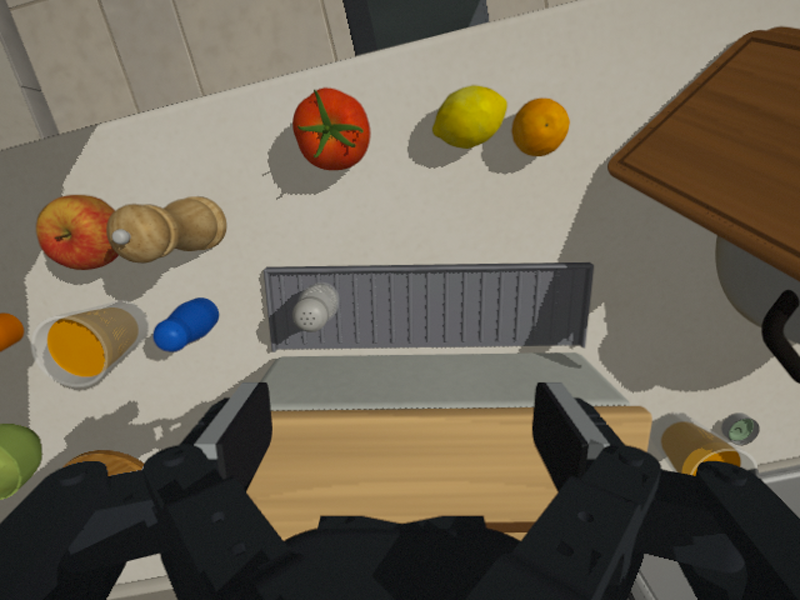

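Run:
```python
from h import *
c=load('w1'); k=.8
def P(u,v,z): return atz(c,((u+.5)*k-.5,(v+.5)*k-.5),z)
a=P(265,269,.014);b=P(592,263,.014);e=P(270,350,.01);f=P(586,347,.01)
print('tray',a,b,e,f,'len',np.linalg.norm(a-b),np.linalg.norm(e-f),'dep',np.linalg.norm(a-e))
d=(b-a);print('yaw',np.arctan2(-d[0],d[1]));d=f-e;print('yaw',np.arctan2(-d[0],d[1]))
l=P(275,408,.165);r=P(648,407,.165);d=r-l;print('lid front',l,r,np.linalg.norm(d),np.arctan2(-d[0],d[1]))
print('salt cap',P(309,316,.09),'salt mid',P(325,298,.045))
print('pepper',P(207,222,.0),P(120,237,.15))
print('tom',P(332,129,.04),'blue',P(170,335,.09),'apple',P(78,232,.035),'glass',P(78,345,.095))
print('mand',P(540,127,.024),'lemon',P(470,116,.028))
for n,u,v,z in(('BR',612,166,.0),('TL?',762,30,.0)): print(n,P(u,v,z))
```

```text
tray [ 0.49092641 -0.30073453  0.014     ] [0.56497125 0.05571683 0.014     ] [ 0.58606001 -0.32622965  0.01      ] [0.66523817 0.03969524 0.01      ] len 0.36406072906981135 0.37439311383877116 dep 0.09857181168891699
yaw -0.20481493065963446
yaw -0.21309308896631343
lid front [ 0.58827592 -0.27610986  0.165     ] [0.65739884 0.03208433 0.165     ] 0.31585065764202863 -0.22063252194538102
salt cap [ 0.53530042 -0.24648106  0.09      ] salt mid [ 0.5312484  -0.23705114  0.045     ]
pepper [ 0.42721977 -0.35274962  0.        ] [ 0.42365145 -0.35771934  0.15      ]
tom [ 0.37016056 -0.18605586  0.04      ] blue [ 0.52376184 -0.38606278  0.09      ] apple [ 0.40656461 -0.47373394  0.035     ] glass [ 0.51230125 -0.47611233  0.095     ]
mand [0.41248937 0.01583052 0.024     ] lemon [ 0.38731422 -0.05145491  0.028     ]
BR [0.46763868 0.09351071 0.        ]
TL? [0.36951028 0.25441824 0.        ]
```

```bash
sed -i 's/^BIN=.*/BIN=[.710,-.1615,-.213]/' h.py
python3 - <<'E'
from h import *
print(tr2w(0,0)); go([.5365,-.246,.039],77.8)
E
```

```text
[ 0.57707345 -0.13275055  0.        ]
twist -0.5 shift mm [-58.4 -92.7 320.7] at [ 0.4994 -0.1433  0.3598] yang 77.3 tilt [-0.001  0.001 -1.   ]
```

>>> jog_arm --moves '[[1, [-0.02, -0.031, 0.02], -0.5], [1, [-0.02, -0.031, 0.03], 0], [1, [-0.0185, -0.031, 0.03], 0], [1, [0, 0, 0.04], 0], [1, [0, 0, 0.04], 0], [1, [0, 0, 0.04], 0], [1, [0, 0, 0.03], 0], [1, [0, 0, 0.03], 0], [1, [0, 0, 0.03], 0], [1, [0, 0, 0.03], 0], [1, [0, 0, 0], 0]]'

```text
time_s: 3.7
tool_pos: [0.5341, -0.2422, 0.0363]
eef_rot: [-0.328, -3.116, -0.008]
contact_force: [-1.9, 0.7, -0.4]
grip_width: 1.004
grip_force: 0.0
```

>>> jog_arm --moves '[[0.7, [0, 0, 0], 0], [0.6, [0, 0, 0], 0], [0.5, [0, 0, 0], 0], [0.4, [0, 0, 0], 0], [0.3, [0, 0, 0], 0], [0.2, [0, 0, 0], 0], [0.2, [0, 0, 0], 0], [0.2, [0, 0, 0], 0]]'

```text
time_s: 4.5
tool_pos: [0.5382, -0.248, 0.0428]
eef_rot: [0.334, 3.12, -0.001]
contact_force: [-0.7, 1.0, 5.7]
grip_width: 0.43
grip_force: 59.0
```

Run:
```python
from h import *
o=get_obs();print(o['grip_width'],o['grip_force'])
go([.437,-.270,.0],0); go([.437,-.270,.0])
```

```text
0.42994349693504896 59.043351304062526
twist 77.8 shift mm [ -22.  -101.4   42.5] at [ 0.5382 -0.248   0.0428] yang 77.8 tilt [ 0.004 -0.001 -1.   ]
twist 0.0 shift mm [ 94.4 -43.   42.5] at [ 0.5382 -0.248   0.0428] yang 77.8 tilt [ 0.004 -0.001 -1.   ]
```

>>> jog_arm --moves '[[0.2, [0, 0, -0.02], 0], [0.2, [0, 0, -0.02], 0], [0.2, [0.02, 0, -0.02], 7], [0.2, [0.02, 0, 0], 7], [0.2, [0.02, 0, 0], 7], [0.2, [0, 0, 0], 7], [0.2, [0, 0, 0], 7], [0.2, [0, 0, 0], 7], [0.2, [0, 0, 0], 7], [0.2, [0, 0, 0], 7], [0.2, [0, 0, 0], 7], [0.2, [0, 0, 0], 7]]'

```text
time_s: 5.7
tool_pos: [0.4807, -0.2275, 0.101]
eef_rot: [2.071, 2.361, 0.002]
contact_force: [-0.5, 0.1, -1.5]
grip_width: 0.423
grip_force: 59.8
```

>>> jog_arm --moves '[[0.2, [0, 0, 0], 7.8], [0.2, [0, 0, 0], 0], [0.2, [0, 0, 0], 0]]'

```text
time_s: 6.0
tool_pos: [0.4806, -0.2276, 0.1007]
eef_rot: [2.218, 2.224, 0.001]
contact_force: [-0.1, -0.8, -0.4]
grip_width: 0.426
grip_force: 59.8
```

Run:
```python
from h import *
o=get_obs();print(o['grip_width'],o['grip_force'],o['contact_force'])
go([.437,-.270,.045],0)
```

```text
0.4263934108318073 59.80952525191242 [-0.1399825  -0.84270562 -0.38037521]
twist 0.1 shift mm [-42.4 -43.6  55.6] at [ 0.4806 -0.2276  0.1007] yang 0.1 tilt [ 0.001 -0.    -1.   ]
```

>>> jog_arm --moves '[[0.2, [-0.014, -0.015, 0], 0], [0.2, [-0.014, -0.014, 0], 0], [0.2, [-0.014, -0.015, 0], 0], [0.2, [0, 0, 0.02], 0], [0.2, [0, 0, 0.02], 0], [0.2, [0, 0, 0.01], 0], [0.2, [0, 0, 0.004], 0], [0.2, [0, 0, 0.003], 0], [0.2, [0, 0, 0.003], 0], [0.2, [0, 0, 0.002], 0], [0.2, [0, 0, 0], 0], [0.2, [0, 0, 0], 0]]'

```text
time_s: 7.2
tool_pos: [0.4365, -0.2697, 0.0386]
eef_rot: [2.221, 2.221, 0.0]
contact_force: [0.6, 0.2, -1.0]
grip_width: 0.425
grip_force: 59.8
```

>>> jog_arm --moves '[[0.2, [0, 0, 0.002], 0], [0.2, [0, 0, 0], 0], [0.2, [0, 0, 0], 0]]'

```text
time_s: 7.5
tool_pos: [0.4368, -0.2698, 0.0369]
eef_rot: [2.221, 2.221, 0.001]
contact_force: [-0.5, 1.2, 4.2]
grip_width: 0.424
grip_force: 60.6
```

>>> jog_arm --moves '[[0.2, [0, 0, 0.002], 0], [0.2, [0, 0, 0], 0], [0.2, [0, 0, 0], 0]]'

```text
time_s: 7.8
tool_pos: [0.4368, -0.27, 0.0367]
eef_rot: [2.222, 2.221, 0.004]
contact_force: [-3.7, 4.2, 19.3]
grip_width: 0.426
grip_force: 62.9
```

>>> jog_arm --moves '[[0.2, [0, 0, -0.002], 0], [0.2, [0, 0, -0.001], 0], [0.5, [0, 0, 0], 0], [0.6, [0, 0, 0], 0], [0.7, [0, 0, 0], 0], [0.75, [0, 0, 0], 0], [0.75, [0, 0, -0.01], 0], [0.75, [0, 0, -0.02], 0], [0.75, [0, 0, -0.03], 0], [0.75, [0, 0, -0.04], 0], [0.75, [0, 0, -0.04], 0], [0.75, [0, 0, -0.04], 0]]'

```text
time_s: 9.0
tool_pos: [0.4359, -0.2698, 0.2195]
eef_rot: [2.223, 2.22, 0.0]
contact_force: [1.3, -0.8, -0.2]
grip_width: 0.746
grip_force: 0.0
```

>>> jog_arm --moves '[[1, [0, 0, -0.04], -7.6], [1, [0, 0, -0.04], -7.6], [1, [0, 0, -0.04], -7.6], [1, [0, 0, -0.03], -7.6], [1, [0, 0, 0], 0]]'

```text
time_s: 9.5
tool_pos: [0.437, -0.272, 0.3725]
eef_rot: [1.556, 2.718, -0.0]
contact_force: [0.1, -1.5, -0.6]
grip_width: 1.001
grip_force: 0.0
```

Run:
```python
from h import *
go([.54,.22,.36],30.4)
```

```text
twist 0.0 shift mm [372.3 337.7  10.9] at [ 0.437  -0.272   0.3725] yang 30.4 tilt [ 0.008 -0.005 -1.   ]
```

>>> jog_arm --moves '[[1, [0.025, 0.022, 0], 0], [1, [0.031, 0.029, 0], 0], [1, [0.031, 0.029, 0], 0], [1, [0.031, 0.029, 0], 0], [1, [0.031, 0.029, 0], 0], [1, [0.031, 0.029, 0], 0], [1, [0.031, 0.029, 0], 0], [1, [0.031, 0.029, 0], 0], [1, [0.031, 0.029, 0], 0], [1, [0.031, 0.029, 0], 0], [1, [0.031, 0.029, 0], 0], [1, [0.031, 0.026, 0], 0]]'

```text
time_s: 10.7
tool_pos: [0.5426, 0.2187, 0.3666]
eef_rot: [-1.564, -2.724, 0.002]
contact_force: [0.7, -0.9, -0.0]
grip_width: 1.001
grip_force: 0.0
```

>>> jog_arm --moves '[[1, [0.006, 0, 0], 0], [1, [0, 0, 0], 0], [1, [0, 0, 0], 0]]'

```text
time_s: 11.0
tool_pos: [0.5397, 0.2202, 0.3673]
eef_rot: [1.566, 2.723, -0.002]
contact_force: [0.5, -0.7, 1.0]
grip_width: 1.0
grip_force: 0.0
```

Run:
```python
from h import *
wcap('w2'); im=cv2.imread('pics/w2.png'); cv2.imwrite('pics/w2b.png',cv2.resize(im,(800,600),interpolation=cv2.INTER_CUBIC)); go([.54,.22,.36],30.4)
```

```text
twist -0.3 shift mm [0.2 0.2 7.7] at [0.5399 0.2197 0.3677] yang 30.1 tilt [ 0.    -0.001 -1.   ]
```

View pics/w2b.png

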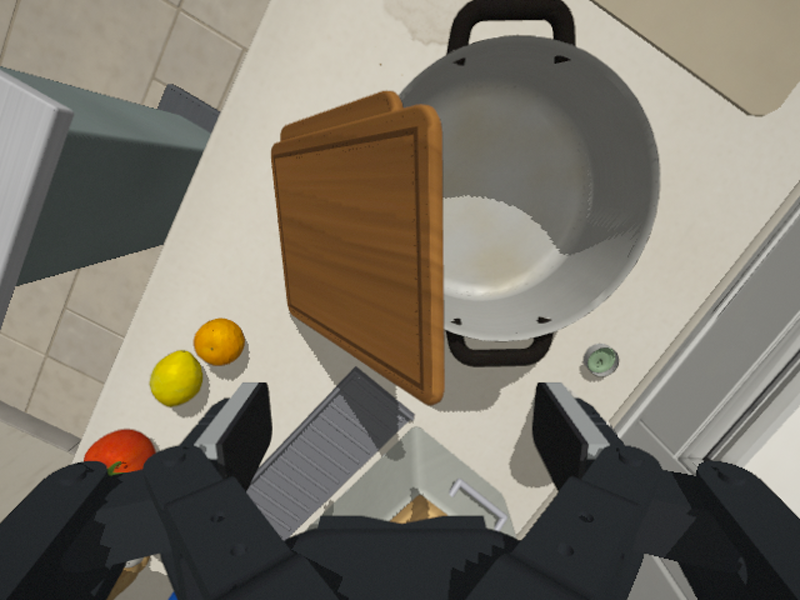

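Run:
```python
from h import *
c=load('w2'); k=.8
def P(u,v,z): return atz(c,((u+.5)*k-.5,(v+.5)*k-.5),z)
n=np.array([np.cos(.5306),np.sin(.5306),0]);y=np.array([-n[1],n[0],0])
def s(nm,*a): p=P(*a);print(nm,p.round(4),'n %.4f y %.4f'%(p@n,p@y))
s('Ltop back L',441,112,.246);s('Ltop back R',443,400,.246)
s('Ltop front L',419,106,.251);s('Ltop fr R',424,403,.251)
s('L bot front L',273,148,.0053);s('bot fr R',290,308,.0053)
tb=.0053+.230*np.cos(.5585)
s('S top back L',400,100,.195); s('S topL',388,92,.2)
s('S bot?',282,128,.0)
# side edges in image of board
```

```text
Ltop back L [0.5055 0.3216 0.246 ] n 0.5987 y 0.0216
Ltop back R [0.5986 0.1731 0.246 ] n 0.6039 y -0.1536
Ltop front L [0.4937 0.3175 0.251 ] n 0.5865 y 0.0240
Ltop fr R [0.5874 0.1671 0.251 ] n 0.5912 y -0.1531
L bot front L [0.3698 0.2372 0.0053] n 0.4390 y 0.0174
bot fr R [0.4648 0.0857 0.0053] n 0.4442 y -0.1613
S top back L [0.4789 0.3221 0.195 ] n 0.5761 y 0.0354
S topL [0.4704 0.3216 0.2   ] n 0.5685 y 0.0394
S bot? [0.368  0.2599 0.    ] n 0.4489 y 0.0379
```

The wrist view shows the large board's top edge at (441,112)–(443,400), the small board peeking out on its left at (390,95), and the pot rim behind, so the far finger has room.

Run:
```python
from h import *
go([.5375,.2367,.217],31.5)
```

```text
twist -1.4 shift mm [ 15.8   6.9 150.7] at [0.5399 0.2197 0.3677] yang 30.1 tilt [ 0.    -0.001 -1.   ]
```

>>> jog_arm --moves '[[0.6, [0, 0, 0], -1.4], [0.6, [0.008, 0.0035, 0.03], 0], [0.6, [0.008, 0.0035, 0.03], 0], [0.6, [0, 0, 0.03], 0], [0.6, [0, 0, 0], 0], [0.6, [0, 0, 0], 0], [0.6, [0, 0, 0.02], 0], [0.6, [0, 0, 0.02], 0], [0.6, [0, 0, 0.02], 0], [0.6, [0, 0, 0], 0], [0.6, [0, 0, 0], 0]]'

```text
time_s: 12.15
tool_pos: [0.5386, 0.2392, 0.2195]
eef_rot: [1.528, 2.742, 0.004]
contact_force: [-0.1, -0.7, 1.0]
grip_width: 0.6
grip_force: 0.0
```

Run:
```python
from h import *
go([.5375,.2367,.217],31.5)
wcap('w3'); im=cv2.imread('pics/w3.png'); cv2.imwrite('pics/w3b.png',im)
```

```text
twist 0.2 shift mm [-1.5 -2.3  2.5] at [0.5386 0.2392 0.2195] yang 31.7 tilt [ 0.003  0.001 -1.   ]
```

View pics/w3b.png

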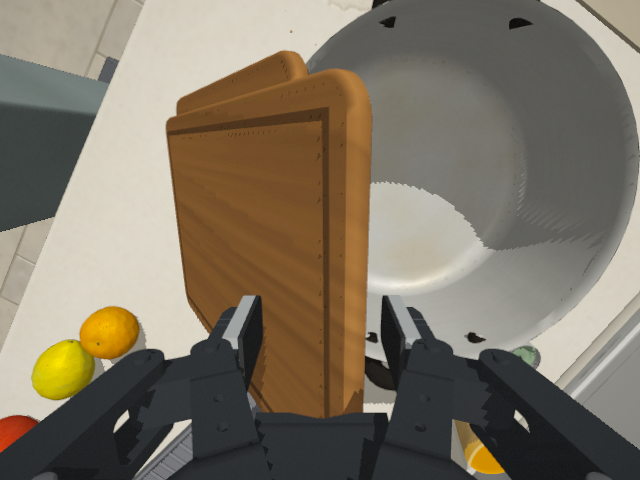

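The fingers straddle the top edge, with the far pad at (390,320) clear behind the board. I'll pull it upright along the arc.

>>> jog_arm --moves '[[0.6, [0, -0.012, -0.003], 0], [0.6, [0, -0.012, -0.004], 0], [0.6, [0, -0.009, -0.005], 0], [0.6, [0, -0.009, -0.004], 0], [0.6, [0, -0.0095, -0.004], 0], [0.6, [0, -0.0095, -0.0035], 0], [0.6, [0, -0.0095, -0.0035], 0], [0.6, [0, -0.0095, -0.003], 0], [0.6, [0, 0, 0], 0], [0.6, [0, 0, 0], 0]]'

```text
time_s: 13.2
tool_pos: [0.4691, 0.1975, 0.2473]
eef_rot: [-1.528, -2.745, -0.001]
contact_force: [1.7, 0.4, 0.5]
grip_width: 0.599
grip_force: 0.3
```

Run:
```python
from h import *
n=np.array([.8526,.5225,0]);p=.447*n-.079*np.array([-.5225,.8526,0]);p[2]=.258
go(p,31.5); print(tool()[1]@n)
wcap('w4'); im=cv2.imread('pics/w4.png')[::2,::2]; side=cams.capture('scene')['frame'][100:280,130:320,::-1]
cv2.imwrite('pics/w4b.png',np.hstack([im,np.vstack([cv2.resize(side,(253,240))])]))
```

```text
twist 0.3 shift mm [ -2.3 -56.2 -10.8] at [0.4691 0.1975 0.2473] yang 31.8 tilt [-0.  0. -1.]
0.503125272421416
```

View pics/w4b.png

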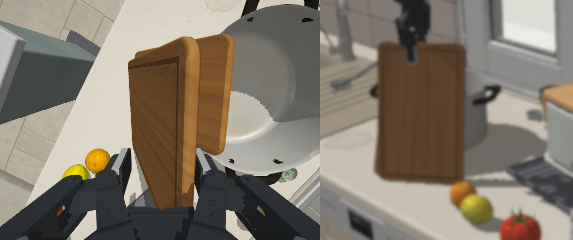

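The large board is swinging upright and the small one stays on the pot. I'll carry on and close.

>>> jog_arm --moves '[[0.6, [0, -0.0085, -0.003], 0], [0.6, [0, -0.0085, -0.002], 0], [0.6, [0, -0.0085, -0.002], 0], [0.6, [0, -0.0085, -0.002], 0], [0.6, [0, -0.0085, -0.001], 0], [0.6, [0, -0.0075, -0.001], 0], [0.55, [0, -0.006, 0], 0], [0.45, [0, 0, 0], 0], [0.35, [0, 0, 0], 0], [0.25, [0, 0, 0], 0], [0.15, [0, 0, 0], 0], [0.05, [0, 0, 0], 0]]'

```text
time_s: 14.5
tool_pos: [0.4207, 0.1673, 0.2584]
eef_rot: [-1.528, -2.743, 0.005]
contact_force: [-2.9, -1.8, 5.2]
grip_width: 0.105
grip_force: 58.3
```

>>> jog_arm --moves '[[0, [0, 0, 0], 0], [0, [0, 0, 0], 0], [0, [0, 0, 0], 0], [0, [0, 0, 0], 0]]'

```text
time_s: 14.9
tool_pos: [0.4208, 0.1673, 0.2583]
eef_rot: [-1.528, -2.743, 0.004]
contact_force: [-2.4, -1.2, 5.0]
grip_width: 0.107
grip_force: 58.4
```

>>> jog_arm --moves '[[0, [0, 0, -0.01], 0], [0, [0, -0.005, -0.015], 0], [0, [0, -0.005, -0.015], 0], [0, [0, 0, -0.015], 0], [0, [-0.02, 0, 0], 0], [0, [-0.02, 0, 0], 0], [0, [-0.02, 0, 0], 0], [0, [-0.02, 0, 0], 0], [0, [-0.02, 0, 0], 0], [0, [0, 0, 0], 0], [0, [0, 0, 0], 0]]'

```text
time_s: 16.0
tool_pos: [0.466, 0.0777, 0.3131]
eef_rot: [-1.53, -2.744, -0.0]
contact_force: [-0.3, 0.5, -3.3]
grip_width: 0.107
grip_force: 58.9
```

Run:
```python
from h import *
o=get_obs();print(o['grip_width'],o['grip_force'],o['contact_force'],o['qpos'].round(2))
p=tr2w(-.004,-.077,.31); print(p); go(p,-12.2); go(p)
```

```text
0.10728557368906345 58.874505534768105 [-0.34082182  0.46368654 -3.29046891] [-1.14  0.18  1.12  1.58 -0.17  1.48  0.54]
[ 0.55688658 -0.20716486  0.31      ]
twist 43.9 shift mm [-259.2  149.1    3. ] at [0.466  0.0777 0.3131] yang 31.7 tilt [-0.  0. -1.]
twist 0.0 shift mm [-290.1  -72.3    3. ] at [0.466  0.0777 0.3131] yang 31.7 tilt [-0.  0. -1.]
```

>>> jog_arm --moves '[[0, [0, 0, 0], 6], [0, [0, 0, 0], 6.3], [0, [0, 0, 0], 6.3], [0, [0, 0, 0], 6.3], [0, [0, 0, 0], 6.3], [0, [0, 0, 0], 6.3], [0, [0, 0, 0], 6.4], [0, [0, 0, 0], 0]]'

```text
time_s: 16.8
tool_pos: [0.4655, 0.0788, 0.3131]
eef_rot: [-2.441, -1.978, 0.001]
contact_force: [-0.8, -1.5, -1.1]
grip_width: 0.108
grip_force: 59.0
```

>>> jog_arm --moves '[[0, [-0.015, 0.01, 0], 0], [0, [-0.022, 0.0127, 0], 0], [0, [-0.022, 0.0127, 0], 0], [0, [-0.022, 0.0127, 0], 0], [0, [-0.022, 0.0127, 0], 0], [0, [-0.022, 0.0127, 0], 0], [0, [-0.022, 0.0127, 0], 0], [0, [-0.022, 0.0127, 0], 0], [0, [-0.022, 0.0127, 0], 0], [0, [-0.022, 0.0127, 0], 0], [0, [-0.022, 0.0127, 0], 0], [0, [-0.022, 0.0127, 0], 0]]'

```text
time_s: 18.0
tool_pos: [0.5596, -0.2044, 0.3127]
eef_rot: [-2.438, -1.981, -0.001]
contact_force: [0.5, -0.2, -3.4]
grip_width: 0.11
grip_force: 58.8
```

>>> jog_arm --moves '[[0, [0, 0, 0], 0], [0, [0, 0, 0], 0], [0, [0, 0, 0], 0]]'

```text
time_s: 18.3
tool_pos: [0.559, -0.2031, 0.3129]
eef_rot: [-2.439, -1.978, -0.002]
contact_force: [0.3, 0.3, -4.2]
grip_width: 0.103
grip_force: 59.0
```

Run:
```python
from h import *
o=get_obs();print(o['grip_width'],o['grip_force'],o['contact_force'],o['qpos'].round(2))
p=tr2w(-.004,-.077,.31); go(p,-12.2)
wcap('w5'); im=cv2.imread('pics/w5.png')
cv2.imwrite('pics/w5b.png',cv2.resize(im,(660,495)))
shot('scene','s5'); s=cv2.resize(cv2.imread('pics/s5.png')[130:330,240:440],None,fx=2.4,fy=2.4,interpolation=cv2.INTER_CUBIC)
cv2.imwrite('pics/m5.png',np.hstack([cv2.resize(im,(320,480),interpolation=cv2.INTER_AREA) if 0 else cv2.resize(im[:,160:480],(320,480)),s]))
```

```text
0.10333424605762864 58.95269997417927 [ 0.31882689  0.30136866 -4.19839501] [-0.31  0.54  1.09  1.24 -0.48  1.62  0.47]
twist 0.3 shift mm [-4.5 -1.2  2.9] at [ 0.559  -0.2031  0.3129] yang -11.9 tilt [ 0.     0.002 -1.   ]
```

View pics/m5.png

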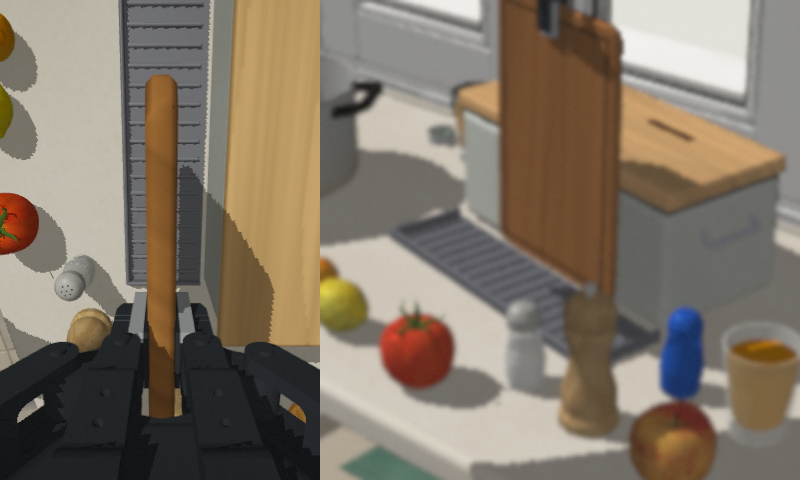

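Run:
```python
from h import *
c=load('w5')
def tr(p,B=BIN):
    o=tr2w(0,0); cc,s=np.cos(B[2]),np.sin(B[2]); d=p-o; return np.array([cc*d[0]+s*d[1],-s*d[0]+cc*d[1],p[2]]).round(4)
print('TCP tray',tr(tool()[1]))
print('board left top', tr(atz(c,(321,74),.343)), tr(atz(c,(306,80),.343)),tr(atz(c,(337,80),.343)))
print('end lip', tr(atz(c,(300,283),.014)),tr(atz(c,(363,283),.014)), 'ribs end',tr(atz(c,(300,279),.006)))
print('front lip outer', tr(atz(c,(280,5),.014)),tr(atz(c,(288,280),.014)))
print('tray back', tr(atz(c,(371,5),.006)),tr(atz(c,(363,283),.006)))
print('lid front', tr(atz(c,(392,40),.165)),tr(atz(c,(379,330),.165)))
# edge profile along column for tray end
g=cv2.cvtColor(cv2.imread('pics/w5.png'),cv2.COLOR_BGR2GRAY)
print(g[270:300,300],g[270:300,355]); print(g[60:90,321]); print(g[100,270:310],g[100,355:400]);print(g[240,270:310],g[240,345:395])
```

```text
TCP tray [-0.0029 -0.0727  0.3132]
board left top [-0.0027  0.0173  0.343 ] [-0.0071  0.0157  0.343 ] [0.0019 0.0157 0.343 ]
end lip [-0.0296 -0.1822  0.014 ] [ 0.0544 -0.1817  0.014 ] ribs end [-0.03   -0.1797  0.006 ]
front lip outer [-0.0479  0.1411  0.014 ] [-0.0455 -0.178   0.014 ]
tray back [0.0517 0.1443 0.006 ] [ 0.0554 -0.185   0.006 ]
lid front [0.0488 0.0704 0.165 ] [ 0.0514 -0.1663  0.165 ]
[119 115  99  97 106 106 107 106 106  94  86  92 111 117 102  92 115 116
 127 186 186 184 124 128 129 129 128 129 129 129] [ 58  59  60  61  60  62  62  61  63  58  52  52  55  64  65  87 116 117
 117 116 116 116 116 116 116 116 117 118 117 118]
[112 111 110 110 116 111  88  65  90 111 112 110 112 111 104  98 101 104
 105 105 107 106 107 108 107 107 107 107 108 108]
[187 188 188 188 188 188 188 187 188 188 181 126 116  97  76  51  62  64
  64  76 111 111 111 111 111 111 111 111 111 110 111 111 111 111 106  81
  80  86  91  95] [109 110 110 110 110 110 109 110 110 109 111 144 180 189 184 160 124 126
 126 126 128 127 128 127 127 128 126 127 127 128 128 127 131 126 113 117
 127 141 153 157 157 153 153 155 158]
[190 190 190 189 190 189 189 189 188 187 188 188 188 189 176 110 106  89
  65  58  62  81 119 118 118 119 118 117 119 117 117 117 118 119 117 117
 111 103 104 107] [ 59  60  61  62  61  61  60  60  60  61  59  59  62  63  61  65  91 119
 118 114  97  84  83  82  84  82  84  82  82  82  82  82  82  82  82  83
  82  75  78  83  90  94  96  97  99  99  97  96  95  94]
```

>>> jog_arm --moves '[[0, [0, 0, 0.01], 0.3], [0, [0, 0, 0.012], 0], [0, [0, 0, 0.012], 0], [0, [0, 0, 0.006], 0], [0, [0, 0, 0.003], 0], [0, [0, 0, 0.002], 0], [0, [0, 0, 0.001], 0], [0, [0, 0, 0], 0], [0, [0, 0, 0], 0]]'

```text
time_s: 19.3
tool_pos: [0.5584, -0.2053, 0.2677]
eef_rot: [2.448, 1.967, 0.001]
contact_force: [-0.3, 0.1, -3.1]
grip_width: 0.105
grip_force: 59.0
```

>>> jog_arm --moves '[[0, [0, 0, 0.0015], 0], [0, [0, 0, 0], 0], [0, [0, 0, 0], 0]]'

```text
time_s: 19.6
tool_pos: [0.5583, -0.205, 0.2658]
eef_rot: [-2.449, -1.968, -0.0]
contact_force: [-0.5, 0.7, -3.7]
grip_width: 0.105
grip_force: 59.0
```

>>> jog_arm --moves '[[0, [0, 0, 0.0015], 0], [0, [0, 0, 0], 0], [0, [0, 0, 0], 0]]'

```text
time_s: 19.9
tool_pos: [0.5584, -0.2052, 0.2645]
eef_rot: [2.448, 1.968, 0.0]
contact_force: [0.8, 0.4, -2.7]
grip_width: 0.109
grip_force: 59.2
```

>>> jog_arm --moves '[[0, [0, 0, 0.0015], 0], [0, [0, 0, 0], 0], [0, [0, 0, 0], 0]]'

```text
time_s: 20.2
tool_pos: [0.5586, -0.2054, 0.2645]
eef_rot: [2.447, 1.967, 0.002]
contact_force: [-0.8, 0.4, 5.5]
grip_width: 0.106
grip_force: 60.3
```

>>> jog_arm --moves '[[0, [0, 0, 0.001], 0], [0, [0, 0, 0], 0], [0, [0, 0, 0], 0]]'

```text
time_s: 20.5
tool_pos: [0.5588, -0.2055, 0.2644]
eef_rot: [2.446, 1.967, 0.003]
contact_force: [-0.8, 2.2, 9.5]
grip_width: 0.107
grip_force: 60.9
```

>>> jog_arm --moves '[[0, [0, 0, -0.002], 0], [0.2, [0, 0, 0], 0], [0.3, [0, 0.004, 0], 0], [0.4, [0, 0.006, 0], 0], [0.5, [0, 0.006, 0], 0], [0.5, [0, 0.007, 0], 0], [0.5, [0, 0.007, 0.001], 0], [0.5, [0, 0.007, 0.001], 0], [0.5, [0, 0.007, 0.001], 0], [0.5, [0, 0.007, 0.001], 0], [0.5, [0, 0.005, 0.001], 0], [0.5, [0, 0, 0], 0]]'

```text
time_s: 21.7
tool_pos: [0.6136, -0.2172, 0.2583]
eef_rot: [2.448, 1.969, -0.001]
contact_force: [0.1, -0.2, -0.0]
grip_width: 0.5
grip_force: 0.2
```

>>> jog_arm --moves '[[0.5, [0, 0.006, 0.001], 0], [0.5, [0, 0.006, 0.001], 0], [0.5, [0, 0.006, 0], 0], [0.5, [0, 0.006, 0], 0], [0.5, [0, 0, 0], 0], [0.5, [0, 0, 0], 0]]'

```text
time_s: 22.3
tool_pos: [0.6364, -0.2224, 0.2567]
eef_rot: [-2.449, -1.968, 0.001]
contact_force: [-0.3, 0.8, 0.3]
grip_width: 0.498
grip_force: 0.0
```

Run:
```python
from h import *
print(get_obs()['contact_force'],get_obs()['qpos'].round(2));shot('scene','s6');shot('side','d6');wcap('w6')
go(tr2w(.08,-.075,.255),-12.2)
S=load('s6');D=load('d6')
# dark-brown mask of large board: extremes via color
for f in('s6','d6'):
    im=cv2.imread(f'pics/{f}.png'); 
    c=load(f)
    y0=-.0777;a=np.radians
    for t in(0,8,16,24):
        P=[tr2w(-.003+ (-.005*np.cos(a(t)))+.29*np.sin(a(t)),y0+s*.08,.006+.28*np.cos(a(t))) for s in(1,-1)]
        print(f,t,proj(c,P).round(0).tolist())
```

```text
[-0.25179015  0.81225821  0.34830967] [-0.17  0.72  1.01  1.09 -0.59  1.61  0.46]
twist -0.2 shift mm [0.1 3.3 2. ] at [ 0.6362 -0.2223  0.257 ] yang -12.4 tilt [ 0.  0. -1.]
s6 0 [[317.0, 148.0], [359.0, 166.0]]
s6 8 [[330.0, 145.0], [373.0, 164.0]]
s6 16 [[343.0, 145.0], [386.0, 163.0]]
s6 24 [[355.0, 147.0], [397.0, 165.0]]
d6 0 [[333.0, 172.0], [385.0, 180.0]]
d6 8 [[340.0, 170.0], [391.0, 178.0]]
d6 16 [[347.0, 169.0], [396.0, 177.0]]
d6 24 [[352.0, 171.0], [401.0, 179.0]]
```

```bash
cat > pr.py <<'E'
from h import *
def rows(f,vs,u0=200,u1=480):
    im=cv2.imread(f'pics/{f}.png'); h=cv2.cvtColor(im,cv2.COLOR_BGR2HSV)
    for v in vs:
        r=h[v,u0:u1]; m=(r[:,0]>5)&(r[:,0]<20)&(r[:,1]>110)
        e=np.flatnonzero(np.diff(m.astype(int)))+u0; print(f,v,e.tolist(), 'sat',r[::12,1].tolist())
E
python3 - <<'E'
from pr import *
rows('w6',(120,160,200,240))
c=load('w6'); a=np.radians
for t in(8,12,16,20,24):
    ca,sa=np.cos(a(t)),np.sin(a(t))
    P=[tr2w(-.003+n*ca+l*sa,-.0777+y,.007+l*ca-n*sa) for y in(.085,.04) for n,l in((-.005,.0),(-.005,.29),(.005,.29))]
    print(t,proj(c,P).round(0).tolist())
E
```

```text
w6 120 [243] sat [5, 11, 7, 8, 178, 174, 169, 170, 168, 175, 171, 169, 171, 116, 117, 116, 114, 116, 117, 117, 119, 116, 117, 118]
w6 160 [241] sat [27, 8, 11, 6, 173, 167, 168, 170, 169, 170, 169, 174, 169, 115, 116, 115, 114, 118, 115, 115, 115, 116, 119, 116]
w6 200 [244] sat [24, 4, 4, 4, 173, 166, 171, 170, 171, 171, 169, 169, 169, 126, 126, 113, 116, 117, 117, 116, 115, 162, 141, 115]
w6 240 [247, 465, 466] sat [24, 8, 9, 9, 169, 172, 164, 172, 172, 175, 171, 170, 169, 131, 129, 128, 127, 129, 116, 117, 112, 168, 114, 114]
8 [[239.0, 131.0], [156.0, 99.0], [194.0, 100.0], [242.0, 174.0], [175.0, 256.0], [209.0, 254.0]]
12 [[239.0, 130.0], [232.0, 100.0], [267.0, 101.0], [242.0, 174.0], [242.0, 252.0], [274.0, 250.0]]
16 [[239.0, 130.0], [302.0, 102.0], [335.0, 102.0], [242.0, 174.0], [305.0, 248.0], [334.0, 245.0]]
20 [[239.0, 130.0], [366.0, 103.0], [394.0, 104.0], [242.0, 174.0], [362.0, 243.0], [387.0, 240.0]]
24 [[239.0, 130.0], [420.0, 106.0], [444.0, 107.0], [242.0, 174.0], [411.0, 237.0], [433.0, 234.0]]
```

>>> jog_arm --moves '[[0.5, [0, 0, -0.01], 0], [0.5, [0, 0, -0.02], 0], [0.5, [0, 0, -0.03], 0], [0.5, [0, 0, -0.03], -6.3], [0.5, [0, 0, -0.02], -6.3], [0.5, [0, 0, 0], -6.3], [0.6, [0, 0, 0], -6.3], [0.6, [0, 0, 0], -6.3], [0.6, [0, 0, 0], -6.3], [0.6, [0, 0, 0], -6.3], [0.6, [0, 0, 0], 0]]'

```text
time_s: 23.55
tool_pos: [0.6362, -0.2224, 0.3679]
eef_rot: [1.531, 2.742, 0.0]
contact_force: [0.3, -0.5, 0.2]
grip_width: 0.6
grip_force: 0.0
```

Run:
```python
from h import *
go([.515,.22,.33],31.7)
```

```text
twist -0.0 shift mm [440.1 129.3  37.6] at [ 0.6362 -0.2224  0.3679] yang 31.7 tilt [ 0.001 -0.    -1.   ]
```

>>> jog_arm --moves '[[0.6, [0.02, 0.006, 0], 0], [0.6, [0.036, 0.0105, 0], 0], [0.6, [0.036, 0.0105, 0], 0], [0.6, [0.036, 0.0105, 0], 0], [0.6, [0.036, 0.0105, 0], 0], [0.6, [0.036, 0.0105, 0.005], 0], [0.6, [0.036, 0.0105, 0.005], 0], [0.6, [0.036, 0.0105, 0.005], 0], [0.6, [0.036, 0.0105, 0.005], 0], [0.6, [0.036, 0.0105, 0.005], 0], [0.6, [0.036, 0.0105, 0.005], 0], [0.6, [0.036, 0.0105, 0.005], 0]]'

```text
time_s: 24.75
tool_pos: [0.5208, 0.1968, 0.3324]
eef_rot: [1.535, 2.741, 0.002]
contact_force: [1.2, -0.4, -0.7]
grip_width: 0.605
grip_force: 0.0
```

>>> jog_arm --moves '[[0.6, [0.024, 0.008, 0.003], 0], [0.6, [0, 0, 0], 0], [0.6, [0, 0, 0], 0]]'

```text
time_s: 25.05
tool_pos: [0.5155, 0.22, 0.3291]
eef_rot: [1.532, 2.742, -0.001]
contact_force: [-0.3, -0.3, 0.1]
grip_width: 0.6
grip_force: 0.0
```

Run:
```python
from h import *
wcap('w7'); im=cv2.imread('pics/w7.png'); cv2.imwrite('pics/w7b.png',cv2.resize(im,(800,600),interpolation=cv2.INTER_CUBIC)); go([.515,.22,.33],31.7)
```

```text
twist -0.2 shift mm [ 1.7 -0.1 -0.6] at [0.516  0.2186 0.3294] yang 31.5 tilt [ 0.001 -0.001 -1.   ]
```

View pics/w7b.png

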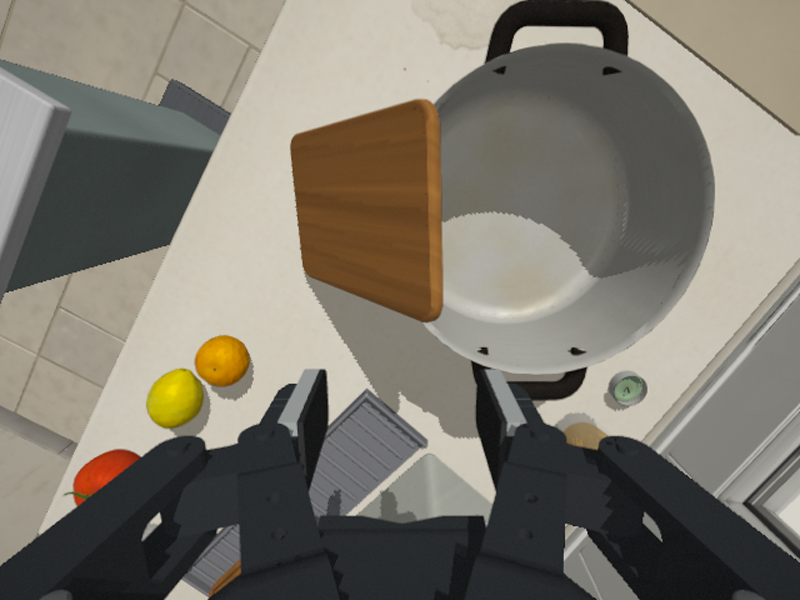

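The small board stands alone now, its top edge running (438,105)–(440,318) and its lower front corners at (291,137) and (305,272).

Run:
```python
from h import *
c=load('w7'); k=.8; a=np.radians(31.5)
n=np.array([np.cos(a),np.sin(a),0]);y=np.array([-n[1],n[0],0])
def s(nm,u,v,z): p=atz(c,((u+.5)*k-.5,(v+.5)*k-.5),z);print(nm,'n %.4f y %.4f'%(p@n,p@y))
s('tbL',438,105,.195);s('tbR',441,316,.195);s('tfL',425,99,.2);s('tfR',428,321,.2);s('bfL',291,138,.0053);s('bfR',304,271,.0053)
p=.567*n-.05*y;print(p)
```

```text
tbL n 0.5750 y 0.0286
tbR n 0.5802 y -0.0980
tfL n 0.5672 y 0.0310
tfR n 0.5715 y -0.0998
bfL n 0.4452 y 0.0253
bfR n 0.4503 y -0.1079
[0.5095719  0.25362468 0.        ]
```

Run:
```python
from h import *
go([.4966,.2616,.17],33)
```

```text
twist -1.5 shift mm [ 46.8   7.1 159.3] at [0.516  0.2186 0.3294] yang 31.5 tilt [ 0.001 -0.001 -1.   ]
```

>>> jog_arm --moves '[[0.6, [0, 0, 0], -1.5], [0.6, [0.023, 0.0035, 0.02], 0], [0.6, [0.023, 0.0035, 0.03], 0], [0.6, [0.001, 0, 0.03], 0], [0.6, [0, 0, 0.02], 0], [0.6, [0, 0, 0], 0], [0.6, [0, 0, 0.02], 0], [0.6, [0, 0, 0.02], 0], [0.6, [0, 0, 0.019], 0], [0.6, [0, 0, 0], 0], [0.6, [0, 0, 0], 0]]'

```text
time_s: 26.2
tool_pos: [0.4969, 0.2627, 0.1713]
eef_rot: [1.496, 2.761, 0.002]
contact_force: [0.8, -0.8, -0.4]
grip_width: 0.595
grip_force: 0.0
```

Run:
```python
from h import *
go([.4966,.2616,.17],33)
wcap('w8')
from pr import rows
rows('w8',(150,200,240,280),150,480)
c=load('w8')
n=np.array([.8387,.5446,0]);y=np.array([-.5446,.8387,0])
for v in(150,200,240): 
    for z in(.195,.2): print(v,z,[ (u,round(float(atz(c,(u,v),z)@n),4)) for u in(300,330,350,360)], [round(float(x),4) for x in [atz(c,(330,v),z)@y]])
print(tool()[1]@n,tool()[1]@y)
```

```text
twist 0.1 shift mm [-0.8 -0.9  1.3] at [0.4969 0.2627 0.1713] yang 33.1 tilt [ 0.002  0.001 -1.   ]
w8 150 [185, 355] sat [25, 27, 27, 166, 168, 172, 176, 176, 172, 165, 169, 162, 168, 173, 173, 169, 166, 169, 20, 16, 20, 22, 30, 36, 39, 29, 27, 25]
w8 200 [188, 370] sat [26, 24, 27, 25, 171, 166, 167, 170, 168, 170, 166, 172, 170, 174, 176, 171, 170, 169, 166, 25, 22, 29, 27, 27, 25, 23, 20, 18]
w8 240 [193, 369] sat [24, 26, 26, 23, 171, 165, 172, 166, 166, 174, 172, 171, 169, 171, 166, 168, 169, 167, 171, 28, 23, 24, 20, 21, 20, 14, 9, 14]
w8 280 [198, 368] sat [23, 26, 24, 26, 110, 170, 162, 164, 166, 172, 169, 170, 168, 173, 170, 171, 167, 168, 170, 26, 18, 14, 14, 23, 24, 20, 17, 20]
150 0.195 [(300, 0.5529), (330, 0.5625), (350, 0.569), (360, 0.5722)] [0.0179]
150 0.2 [(300, 0.5531), (330, 0.5624), (350, 0.5686), (360, 0.5717)] [0.018]
200 0.195 [(300, 0.5526), (330, 0.5627), (350, 0.5694), (360, 0.5728)] [0.0016]
200 0.2 [(300, 0.5529), (330, 0.5626), (350, 0.569), (360, 0.5722)] [0.0024]
240 0.195 [(300, 0.5524), (330, 0.5628), (350, 0.5698), (360, 0.5732)] [-0.0123]
240 0.2 [(300, 0.5527), (330, 0.5627), (350, 0.5693), (360, 0.5726)] [-0.0109]
0.5602798875079865 -0.05018590286432543
```

>>> jog_arm --moves '[[0.6, [0, -0.011, 0], 0], [0.6, [0, -0.011, -0.002], 0], [0.6, [0, -0.0075, -0.0035], 0], [0.6, [0, -0.0075, -0.0035], 0], [0.6, [0, -0.0075, -0.003], 0], [0.6, [0, -0.0075, -0.003], 0], [0.6, [0, 0, 0], 0]]'

```text
time_s: 26.95
tool_pos: [0.4513, 0.2344, 0.1852]
eef_rot: [-1.495, -2.762, -0.001]
contact_force: [-0.4, 0.4, -0.1]
grip_width: 0.6
grip_force: 0.2
```

Run:
```python
from h import *
wcap('w9')
from pr import rows
rows('w9',(150,200,240),100,480)
n=np.array([.8387,.5446,0]);y=np.array([-.5446,.8387,0])
t=tool()[1];print(t,t@n,t@y,get_obs()['grip_force'])
c=load('w9')
for th in(16,20,24,28,32):
    a=np.radians(th); P=[n*(.455+x)+y*-.012+np.array([0,0,z]) for x,z in((.23*np.sin(a),.23*np.cos(a)),(-.01*np.cos(a),.01*np.sin(a)))]
    print(th,proj(c,P).round(0).tolist())
```

```text
w9 150 [251, 365] sat [30, 27, 25, 26, 20, 28, 26, 28, 28, 25, 24, 25, 28, 172, 168, 169, 163, 171, 167, 169, 171, 163, 157, 24, 24, 24, 25, 18, 16, 17, 21, 33]
w9 200 [252, 394] sat [24, 25, 32, 25, 26, 28, 26, 28, 26, 27, 26, 25, 25, 174, 172, 166, 166, 178, 169, 165, 173, 169, 174, 168, 169, 17, 15, 21, 24, 23, 30, 28]
w9 240 [255, 392] sat [40, 39, 32, 27, 27, 25, 26, 26, 28, 25, 25, 25, 24, 177, 171, 165, 163, 167, 172, 165, 174, 172, 168, 173, 169, 26, 28, 30, 26, 23, 20, 21]
[0.45169358 0.23485442 0.18499234] 0.5067371205583941 -0.04901991875268266 0.2252329734619707
16 [[360.0, 253.0], [254.0, 180.0]]
20 [[405.0, 248.0], [254.0, 180.0]]
24 [[444.0, 244.0], [254.0, 180.0]]
28 [[477.0, 238.0], [255.0, 180.0]]
32 [[505.0, 233.0], [255.0, 180.0]]
```

>>> jog_arm --moves '[[0.6, [0, -0.0085, -0.003], 0], [0.6, [0, -0.0085, -0.003], 0], [0.6, [0, -0.0085, -0.003], 0], [0.6, [0, -0.0085, -0.002], 0], [0.6, [0, -0.0085, -0.002], 0], [0.6, [0, -0.0075, -0.001], 0], [0.55, [0, -0.0045, 0], 0], [0.45, [0, 0, 0], 0], [0.35, [0, 0, 0], 0], [0.25, [0, 0, 0], 0], [0.15, [0, 0, 0], 0], [0.05, [0, 0, 0], 0]]'

```text
time_s: 28.2
tool_pos: [0.4063, 0.2048, 0.1988]
eef_rot: [-1.494, -2.763, 0.002]
contact_force: [-1.1, -1.0, 1.6]
grip_width: 0.107
grip_force: 58.3
```

>>> jog_arm --moves '[[0, [0, 0, 0], 0], [0, [0, 0, 0], 0], [0, [0, 0, 0], 0], [0, [0, 0, 0], 0]]'

```text
time_s: 28.6
tool_pos: [0.4063, 0.2049, 0.1988]
eef_rot: [-1.495, -2.763, 0.001]
contact_force: [-0.8, -1.6, 3.8]
grip_width: 0.103
grip_force: 58.5
```

>>> jog_arm --moves '[[0, [0, 0, -0.01], 0], [0, [0, -0.005, -0.015], 0], [0, [0, -0.005, -0.015], 0], [0, [0, 0, -0.02], 0], [0, [-0.02, 0, 0], 0], [0, [-0.02, 0, 0], 0], [0, [-0.02, 0, 0], 0], [0, [-0.02, 0, 0], 0], [0, [0, 0, 0], 5.2], [0, [0, 0, 0], 8], [0, [0, 0, 0], 8], [0, [0, 0, 0], 8]]'

```text
time_s: 29.8
tool_pos: [0.4422, 0.1327, 0.2589]
eef_rot: [2.15, 2.29, 0.001]
contact_force: [0.5, -0.3, -2.8]
grip_width: 0.107
grip_force: 58.6
```

>>> jog_arm --moves '[[0, [0, 0, 0], 8], [0, [0, 0, 0], 8], [0, [0, 0, 0], 0], [0, [0, 0, 0], 0]]'

```text
time_s: 30.2
tool_pos: [0.442, 0.1328, 0.2589]
eef_rot: [2.439, 1.98, 0.001]
contact_force: [0.5, -0.4, -2.2]
grip_width: 0.104
grip_force: 58.5
```

Run:
```python
from h import *
o=get_obs();print(o['grip_force'],o['contact_force'],o['qpos'].round(2))
go(tr2w(-.004,.101,.258),-12.2)
```

```text
58.457078374922276 [ 0.52980411 -0.44013757 -2.16649737] [-1.29  0.18  1.11  1.72 -0.16  1.35 -0.35]
twist 0.4 shift mm [-130.1  184.1    0.9] at [0.442  0.1328 0.2589] yang -11.8 tilt [ 0.  0. -1.]
```

>>> jog_arm --moves '[[0, [-0.01, 0.014, 0], 0.4], [0, [-0.015, 0.021, 0], 0], [0, [-0.015, 0.021, 0], 0], [0, [-0.015, 0.022, 0], 0], [0, [-0.015, 0.022, 0], 0], [0, [-0.015, 0.022, 0], 0], [0, [-0.015, 0.022, 0], 0], [0, [-0.015, 0.021, 0], 0], [0, [-0.015, 0.019, 0], 0], [0, [0, 0, 0], 0], [0, [0, 0, 0], 0]]'

```text
time_s: 31.3
tool_pos: [0.5937, -0.034, 0.2583]
eef_rot: [-2.448, -1.968, 0.001]
contact_force: [-0.2, 1.1, -2.0]
grip_width: 0.109
grip_force: 58.9
```

Run:
```python
from h import *
o=get_obs();print(o['grip_force'],o['contact_force'],o['qpos'].round(2))
go(tr2w(-.004,.101,.258),-12.2)
wcap('wa'); c=load('wa')
def tr(p,B=BIN):
    o=tr2w(0,0); cc,s=np.cos(B[2]),np.sin(B[2]); d=p-o; return np.array([cc*d[0]+s*d[1],-s*d[0]+cc*d[1],p[2]]).round(4)
t=tool()[1];print('tcp',tr(t)); zt=t[2]+.0312-.002
im=cv2.imread('pics/wa.png');h=cv2.cvtColor(im,cv2.COLOR_BGR2HSV)
for u in(312,318,321,324,330):
    col=h[:,u];m=(col[:,0]>5)&(col[:,0]<20)&(col[:,1]>140)
    e=np.flatnonzero(np.diff(m.astype(int)));print(u,e.tolist(),[tr(atz(c,(u,v),zt)).tolist() for v in e[:1]])
# tray left end
g=cv2.cvtColor(im,cv2.COLOR_BGR2GRAY)
tl=[tr2w(x,.185,.014) for x in(-.03,0,.03)]+[tr2w(x,.18,.006) for x in(-.03,0.,.03)]
pp=proj(c,tl);print(pp.round(0).tolist())
for i in(0,2):
    u,v=pp[i].round().astype(int)
    v0=max(v-15,0); 
    if 0<=u<640: print(u,v0,g[v0:v+25,u].tolist())
cv2.imwrite('pics/wa_.png',im)
```

```text
58.87333441525698 [-0.22885604  1.05159173 -2.04691795] [-0.6   0.54  1.02  1.36 -0.45  1.49  0.17]
twist -0.2 shift mm [1.  0.6 0.3] at [ 0.5937 -0.034   0.2583] yang -12.4 tilt [-0.001  0.    -1.   ]
tcp [-0.005   0.1011  0.2584]
312 [152, 416] [[-0.0066, 0.1679, 0.2876]]
318 [146, 417] [[-0.0047, 0.1697, 0.2876]]
321 [146, 417] [[-0.0038, 0.1697, 0.2876]]
324 [149, 417] [[-0.0029, 0.1688, 0.2876]]
330 [156, 416] [[-0.001, 0.1667, 0.2876]]
[[296.0, 127.0], [325.0, 127.0], [354.0, 127.0], [296.0, 133.0], [325.0, 133.0], [353.0, 133.0]]
296 112 [178, 178, 177, 177, 178, 178, 178, 179, 178, 178, 179, 179, 179, 179, 178, 178, 124, 113, 113, 85, 59, 52, 59, 58, 58, 59, 62, 57, 59, 60, 98, 110, 117, 100, 79, 67, 101, 101, 102, 101]
354 112 [177, 178, 178, 177, 177, 178, 178, 179, 178, 180, 180, 178, 178, 178, 178, 169, 118, 112, 94, 73, 52, 56, 58, 60, 59, 60, 58, 60, 59, 89, 100, 109, 108, 90, 59, 87, 101, 100, 101, 102]
```

>>> jog_arm --moves '[[0, [0, 0, 0.01], 0], [0, [0, 0, 0.012], 0], [0, [0, 0, 0.012], 0], [0, [0, 0, 0.008], 0], [0, [0, 0, 0.005], 0], [0, [0, 0, 0.003], 0], [0, [0, 0, 0.002], 0], [0, [0, 0, 0], 0], [0, [0, 0, 0], 0]]'

```text
time_s: 32.25
tool_pos: [0.594, -0.034, 0.2072]
eef_rot: [2.448, 1.968, 0.001]
contact_force: [0.5, 0.0, -1.9]
grip_width: 0.109
grip_force: 58.9
```

>>> jog_arm --moves '[[0, [0, 0, 0.0015], 0], [0, [0, 0, 0], 0], [0, [0, 0, 0], 0]]'

```text
time_s: 32.55
tool_pos: [0.5938, -0.0338, 0.2054]
eef_rot: [2.449, 1.968, 0.0]
contact_force: [0.3, -0.1, -2.0]
grip_width: 0.108
grip_force: 58.9
```

>>> jog_arm --moves '[[0, [0, 0, 0.001], 0], [0, [0, 0, 0], 0], [0, [0, 0, 0], 0]]'

```text
time_s: 32.85
tool_pos: [0.5941, -0.0339, 0.2049]
eef_rot: [2.448, 1.968, 0.001]
contact_force: [0.6, -0.5, 0.9]
grip_width: 0.104
grip_force: 59.4
```

>>> jog_arm --moves '[[0, [0, 0, 0.001], 0], [0, [0, 0, 0], 0], [0, [0, 0, -0.002], 0], [0.2, [0, 0, 0], 0], [0.3, [0, 0.004, 0], 0], [0.4, [0, 0.005, 0], 0], [0.5, [0, 0.006, 0], 0], [0.5, [0, 0.006, 0], 0], [0.5, [0, 0.006, 0.001], 0], [0.5, [0, 0.006, 0.001], 0], [0.5, [0, 0.006, 0.001], 0], [0.5, [0, 0.005, 0.001], 0]]'

```text
time_s: 34.05
tool_pos: [0.6373, -0.0435, 0.2011]
eef_rot: [2.449, 1.968, -0.0]
contact_force: [-0.8, 0.3, 0.8]
grip_width: 0.5
grip_force: 0.1
```

>>> jog_arm --moves '[[0.5, [0, 0.005, 0.001], 0], [0.5, [0, 0.005, 0.001], 0], [0.5, [0, 0.005, 0], 0], [0.5, [0, 0.004, 0], 0], [0.5, [0, 0, 0], 0], [0.5, [0, 0, 0], 0]]'

```text
time_s: 34.65
tool_pos: [0.6553, -0.0475, 0.1994]
eef_rot: [-2.449, -1.968, 0.0]
contact_force: [-0.1, -0.6, -0.6]
grip_width: 0.5
grip_force: 0.0
```

Run:
```python
from pr import *
o=get_obs();print(o['grip_force'],o['contact_force'],o['tool_pos']); wcap('wb'); c=load('wb')
rows('wb',(140,170,200,230,260),180,480)
a=np.radians
for t in(8,12,16,20,24):
    ca,sa=np.cos(a(t)),np.sin(a(t))
    P=[tr2w(-.005+n*ca+l*sa,.0997+y,.007+l*ca-n*sa) for y in(.06,.03) for n,l in((-.005,.0),(-.005,.23),(.005,.23))]
    print(t,proj(c,P).round(0).tolist())
```

```text
0.0 [-0.09108297 -0.55557736 -0.55857149] [ 0.65525261 -0.04746001  0.19936178]
wb 140 [303] sat [25, 25, 10, 8, 8, 12, 8, 12, 8, 7, 9, 120, 116, 117, 119, 117, 120, 119, 120, 116, 119, 117, 121, 120, 120]
wb 170 [247] sat [25, 27, 8, 7, 8, 8, 170, 175, 171, 175, 175, 178, 171, 172, 118, 117, 119, 119, 119, 117, 120, 121, 123, 120, 121]
wb 200 [248] sat [25, 28, 8, 5, 5, 7, 169, 172, 171, 172, 173, 175, 169, 171, 174, 116, 118, 118, 118, 116, 116, 119, 120, 121, 120]
wb 230 [250] sat [28, 28, 25, 12, 7, 5, 178, 168, 172, 168, 176, 175, 171, 169, 169, 129, 130, 127, 117, 120, 119, 117, 120, 121, 119]
wb 260 [252] sat [28, 25, 25, 10, 9, 12, 23, 173, 169, 175, 173, 171, 173, 172, 171, 128, 130, 125, 125, 118, 120, 118, 120, 119, 119]
8 [[245.0, 155.0], [196.0, 182.0], [230.0, 181.0], [247.0, 188.0], [205.0, 276.0], [237.0, 275.0]]
12 [[245.0, 155.0], [251.0, 180.0], [284.0, 180.0], [247.0, 188.0], [256.0, 273.0], [287.0, 271.0]]
16 [[245.0, 155.0], [303.0, 179.0], [334.0, 178.0], [247.0, 188.0], [305.0, 269.0], [333.0, 267.0]]
20 [[245.0, 155.0], [351.0, 177.0], [378.0, 176.0], [247.0, 188.0], [349.0, 265.0], [375.0, 261.0]]
24 [[245.0, 155.0], [394.0, 176.0], [418.0, 175.0], [247.0, 188.0], [389.0, 259.0], [412.0, 256.0]]
```

>>> jog_arm --moves '[[0.5, [0, 0, -0.01], 0], [0.5, [0, 0, -0.02], 0], [0.5, [0, 0, -0.03], 0], [0.5, [0, 0, -0.04], 0], [0.5, [0, -0.02, -0.04], 0], [0.5, [0.03, -0.04, 0], 0], [0.5, [0.03, -0.04, 0], 0], [0.5, [0.03, -0.04, 0], 0], [0.5, [0, 0, 0], 0], [0.5, [0, 0, 0], 0]]'

```text
time_s: 35.7
tool_pos: [0.5372, 0.0733, 0.3401]
eef_rot: [-2.443, -1.974, -0.002]
contact_force: [0.3, -0.7, -0.5]
grip_width: 0.5
grip_force: 0.0
```

Run:
```python
from pr import *
print(tool()[1]); S=shot('scene','sf'); 
im=cv2.imread('pics/sf.png');h=cv2.cvtColor(im,cv2.COLOR_BGR2HSV)
a=np.radians(17)
def pt(x0,y,l): return tr2w(x0-.005*np.cos(a)+l*np.sin(a),y,.007+l*np.cos(a))
# gap points between boards on scene: front-face line sampled across y at length l
for l in(.05,.12,.2,.22):
    ys=np.arange(-.19,.19,.004); pp=proj(S,[pt(-.004,y,l) for y in ys]).round().astype(int)
    m=[(5<h[v,u,0]<20) and h[v,u,1]>140 for u,v in pp]; print(l,''.join('#' if b else '.' for b in m))
ys=np.arange(-.19,.19,.004);pp=proj(S,[pt(-.004,y,.27) for y in ys]).round().astype(int)
print(.27,''.join('#' if (5<h[v,u,0]<20) and h[v,u,1]>140 else '.' for u,v in pp))
# salt
print(proj(S,[[.437,-.27,.08],[.437,-.27,.04]]).round().tolist())
```

```text
[0.53720762 0.07329973 0.34010127]
0.05 .....###.............#############################.....#################################.......
0.12 ....####.######################.#.....#..#.............################################........
0.2 ......###########################.....................#.#.....########################.........
0.22 ....#....#####################...#.#.#..#....................#.########################........
0.27 ......#.....##....#.#####.....#...#..#.......#.................................................
[[325.0, 261.0], [326.0, 275.0]]
```

Run:
```python
from pr import *
def chk(c,f):
    im=cv2.imread(f);h=cv2.cvtColor(im,cv2.COLOR_BGR2HSV); a=np.radians(17)
    for l in(.02,.1,.2,.215,.27):
        ys=np.arange(-.19,.19,.004); P=np.array([tr2w(-.004-.005*np.cos(a)+l*np.sin(a),y,.007+l*np.cos(a)) for y in ys])
        pp=proj(c,P).round().astype(int)
        print(l,''.join(('#' if (3<h[v,u,0]<22) and h[v,u,1]>120 else '.') if 0<=u<640 and 0<=v<480 else ' ' for u,v in pp))
print('wrist');chk(wcap('wf'),'pics/wf.png')
print('side');chk(shot('side','df'),'pics/df.png')
```

```text
wrist
0.02 .............##########################........................###########################.....
0.1  .................................................................########################.....
0.2                              .......############....................#######################....
0.215                                  .....#########........................####################....
0.27                                                  .........................###...#...#.#........
side
0.02 ....##########..........###########################...##################################.......
0.1 ....################################################..##################################.....##
0.2 ################################################.######.####.############################......
0.215 ##########################################.####..#######.##.############################.......
0.27 .....##.#..#####.#..####....#.##.##....#..........#............................................
```

```bash
python3 -c "
from h import *
print(workorder.finish_job())"
```

```text
the job is handed in; nothing more can be done
None
```

I handed the job in at about 36 s. By my measurements both boards lean back about 17° against the bread bin in the drip tray, about 1 cm apart, and the salt shaker was set down on the worktop about 9 cm from the pepper mill. No verdict came back.

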